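# Shut the marked air valve under the sliding cover

## Task

One air line on the bench has to be cut off: with the fingertips, slide the pale aluminium cover of the grey air box all the way toward the box's front (the side with the couplers and gauge), so that the three valve handles under it lie open. Then push the red handle with the white bands fully shut, a quarter turn clockwise seen from above, until it stops. Only push the cover and the handle, never take them between the fingers; leave the two blue valves open, the cover slid open, and the things lying around where they are.

Things in the scene. Friction and masses are not known exactly. Their poses are not given: they have to be found in the camera images.
- air_box: Grey sheet-steel air box bolted to the bench, 254 mm (its x) by 290 mm (its y). Origin: centre of its underside, on the bench. Its -x side is the front, with three couplers standing out 28 mm and a round gauge; +y is its left side. Front half: closed deck. Back half: valve bay. Folded side lips are 96 mm high, the back wall 83 mm, the front wall 96 mm.
- valve_bay (a point): Centre of the valve bay at handle height, 66 mm above the bench; axes as the box's. With the cover away the opening reaches 56 mm from here along x and 133 mm along y, either way. Three valve stems stand in a row 14 mm to +x of this point, at y = -78, -2 and +74 mm; which valve is at which place varies. Fixed to the box.
- cover (a joint): Slide of the aluminium cover (122 x 280 x 3 mm, top 89 mm above the bench, held down by the side lips: it can only slide), in m: 0 covers the valve bay, 0.118 is fully open at its end stop over the deck; grows as the cover moves toward the box's -x. Starts 0 to 0.015. Friction about 3 N; it stays where it is left.
- cover_ledge (a point): Centre of the black finger ledge on the cover, an upright strip 5 mm thick (box's x), 100 mm long (box's y), 18 mm high, from 89 to 107 mm above the bench; this point is 98 mm above the bench and moves with the cover; axes as the box's. Behind it (+x) are 28 mm of flat cover. Push on its back (+x) face.
- red_valve_stem (a point): Pivot of the marked valve: the point on its vertical stem axis at the handle's height, 66 mm above the bench. Fixed to the box; axes as the box's.
- red_valve_handle (a point): Centre of the marked handle's sleeve: red, two white bands, 44 mm long, 12 mm wide, 12 mm thick (60 to 72 mm above the bench), centre 36 mm from the stem axis, tip 58 mm. Turns with the handle; its own -x points from stem to tip. Under it runs the brass pipe (top 39 mm above the bench) and, within 27 mm of the stem, the valve body (top 45 mm, stem nut 52 mm).
- red_valve_lever (a joint): Angle of the marked handle in rad: 0 open, handle along the pipe, tip toward the box's front (-x); grows clockwise seen from above; 1.571 shut at its stop, tip toward the box's left (+y). Starts 0 to 0.2. It takes about 3 N at the sleeve and stays where it is left.
- blue_valve_a_handle (a point): Sleeve centre of one of the two unmarked valves' handles (plain blue, no bands), otherwise the same size and height as the red one, 36 mm from its stem axis. Stems are 76 mm apart.
- blue_valve_a_lever (a joint): Angle of that blue handle in rad, same sense: 0 open (tip to the front), 1.571 shut. Starts 0 to 0.08; it must stay open.
- blue_valve_b_handle (a point): Sleeve centre of the other unmarked blue handle, same build.
- blue_valve_b_lever (a joint): Angle of the other blue handle in rad, same sense. Starts 0 to 0.08; it must stay open.
- tape_measure: Grey and red pocket tape measure, 64 x 103 x 36 mm, right of the box; origin at the centre of its underside. Bystander.
- cork_block: Brown cork sanding block, 65 x 110 x 29 mm, right of the box; origin at the centre of its underside. Bystander.
- screw_cup: Grey steel cup with screws, 64 mm across, 66 mm high, behind the box; origin at the centre of its underside. Bystander.
- blank_3: Slim rounded hardwood blank, 29 x 185 x 22 mm (long along its y), left behind the box; origin at the centre of its underside. Bystander.

How it is judged:
By the outcome, as a careful person would: the job done as asked, in the order asked, and still so for the second after the job is handed in, with the robot touching nothing.
It also fails if it takes over 48 s, if anything falls off the work surface, if the arm or the gripper's body presses on something with over 40 N, if the wrist force passes 120 N, or if a joint passes its speed limit or range.

## Robot

A 6-joint arm with a two-finger parallel gripper is mounted at the origin on a cart in front of the work surface, level with it; the furniture and walls round the work are solid. World frame = base frame: x ahead of the robot, y to its left, z up, the work surface at z = 0. Lengths are in m, angles in rad, forces in N, time in s.
With the tool pointing down it reaches from about 0.3 to 0.75 m from the base axis. Payload 8.5 kg.
Tool frame: the origin (TCP) lies midway between the tips of the shut fingers; the grasp point (between the pads) lies 19 mm behind it (robot.pinch_z is the distance from the TCP to the grasp point, in m); z points along the fingers, x is the direction in which the jaws open and shut, and the axes are right-handed (so a half turn about z gives the same grasp; the last joint's range is limited). The gripper opens to 88 mm and grips with 3 to 60 N. Pads are 18 mm wide; open, the fingers measure 123 mm over their backs; the gripper's body (75 mm by 187 mm) begins 45 mm behind the grasp point.
Start: joints at [-1.316, 0.381, 1.297, -0, 1.464, -0.215], TCP at [0.249, -0.49, 0.239] pointing down, gripper open.
Joint ranges: [-3.11, 3.11], [-0.89, 2.33], [0.22, 2.48], [-1.42, 4.56], [0.17, 2.85], [-2.88, 2.88]. Speed limits (rad/s): [2.39, 2.39, 3.14, 3.14, 3.14, 3.14].

## Interface

Orientations are given as a unit quaternion [w, x, y, z].
In Python, from cell import monitor, snapshot, get_calibration, order, robot gives the robot as it stands.
- The arm moves only by the tool jog_arm, never from a script. Its argument "rows" is a list of rows, each an object with "grip": the gripper command: -1 is fully open, 1 is shut, values between are in proportion; "delta_pos": the shift along the tool's x, y, z normalised to -1 to 1, where 1 is 150 mm, a list of three; "turn": the turn about the tool's z normalised to -1 to 1, where 1 is 360 degrees. A call has 1 to 12 rows; each row shifts and turns the pose as measured when the row begins, along the tool's axes as they then stand; what a row does not reach is not made up. A row lasts 1/10 s, in which the tool goes at most 50 mm and 8.59 degrees, less where a joint would pass 70% of its speed; a pose out of reach is approached as far as the arm can. A call with a number of a shift or a turn outside -1 to 1 is refused whole. A call with a gripper value outside its range is refused whole. The fingers move at their own pace and stop on an object; "squeeze" is the grip in N (left out, the last holds). Time passes only in rows, so rows that do not move let the fingers close. It gives the time, the measured TCP pose, the force and the opening at its end, in the units of the state.
- monitor.read_state(): the state, without advancing time (a new reading comes with each control period).
- snapshot(name): name is "scene" or "side" or "wrist"; returns (picture, depth): 480x640x3 uint8, red, green, blue; 480x640 float32, m along the optical axis (not along the pixel's ray), 0 where there is no reading.
- get_calibration(name): a dict with "fx", "fy", "cx", "cy" (pixels), "eye" and "orientation" of the camera in the world. Camera axes: x right, y down, z forward; pixel columns grow to the right and rows downward; lengths in m; the calibration is good to about 2 mm. The wrist camera is an equidistant fisheye: a pixel r from the principal point sees the ray r / f radians off the axis. A picture is of the moment at which its call begins: read the wrist's pose just before it. get_calibration takes no time and is no camera call; for the wrist camera it gives the pose at the moment of the call.
- order.hand_in(): hands the job in, once; it reports no verdict.
The state is a dict: "clock": time; "qpos": joint angles; "joint_vel": joint speeds; "joint_torque": joint torques, N m; "tool_pos": TCP position; "tool_rot": TCP orientation; "wrist_force": force on the tool from outside, world axes, zero at the start; "torque": the same for the moment, N m; "grip_width": finger opening in m.
Only numpy, scipy, OpenCV 4.12 (cv2) and the standard library are available. Lean on these libraries where they do the work, as an engineer would, in place of code of your own. Each camera call takes 0.05 s, during which the arm holds its last target.

## Working session

There is one attempt and no reset: what is moved stays moved. The work goes in short steps, Python scripts to look and compute and a tool call to move; the robot and the scene stay as the last step left them, time stands still between calls to the robot, and variables do not carry over. Pictures are saved under pics/ and viewed, and the job is handed in when it is done.

Besides the shell and the picture viewer there is one more tool, called after "Call:" as name(argument=value, ...), one argument or row to a line, values as JSON. jog_arm: Moves the arm, as the interface text tells. Scaled input: -1 to 1 covers 150 mm each way for a shift and 360 degrees each way for a turn. Its arguments: {"type":"object","properties":{"rows":{"type":"array"},"squeeze":{"type":"number"}},"required":["rows"]}

```bash
ls; mkdir -p pics; python3 - <<'E'
from cell import monitor, snapshot, get_calibration
import cv2,numpy as np
print(monitor.read_state())
for n in ["scene","side","wrist"]:
    c=get_calibration(n); print(n,c)
    p,d=snapshot(n); cv2.imwrite(f"pics/{n}0.png",p[:,:,::-1]); np.save(f"pics/{n}0.npy",d); np.save(f"pics/{n}0c.npy",c,allow_pickle=True)
E
```

```text
pics
{'clock': 0.0, 'qpos': array([-1.31632572e+00,  3.81183874e-01,  1.29825201e+00, -2.40714197e-05,
        1.46357885e+00, -2.15312349e-01]), 'joint_vel': array([-7.32245926e-06, -6.48260309e-04, -4.09170854e-04,  3.39758764e-04,
       -8.79477868e-04, -7.55437891e-04]), 'joint_torque': array([-4.30795772e-03, -4.37930703e+01, -2.24556684e+01,  7.10919360e-02,
        3.52742267e-02, -1.19368710e-04]), 'tool_pos': array([ 0.24889606, -0.49014915,  0.23814723]), 'tool_rot': array([-4.84217801e-04,  8.52260038e-01, -5.23117885e-01, -5.20823418e-04]), 'wrist_force': array([ 0.66635661,  0.00172728, -0.32970499]), 'torque': array([ 0.02044204, -0.02242293,  0.04277686]), 'grip_width': 0.08817019822579886}
scene {'fx': 579.171027850382, 'fy': 579.171027850382, 'cx': 316.8004456912179, 'cy': 245.13545922641902, 'eye': array([-0.10873971, -0.72240656,  1.22761979]), 'orientation': array([-0.29969607,  0.85974348, -0.38875305,  0.14104777])}
side {'fx': 615.3431542968605, 'fy': 615.3431542968605, 'cx': 310.3088077230872, 'cy': 246.50606074384675, 'eye': array([-0.03655695,  0.72356024,  0.95727754]), 'orientation': array([ 0.12726767, -0.27109743,  0.85901344, -0.41521686])}
wrist {'fx': 371.64829954431775, 'fy': 371.64829954431775, 'cx': 319.9753356807464, 'cy': 240.00206549137968, 'eye': array([ 0.31529686, -0.45740255,  0.38419521]), 'orientation': array([ 0.1229956 ,  0.84312155, -0.51792808, -0.07595162])}
```

View pics/scene0.png

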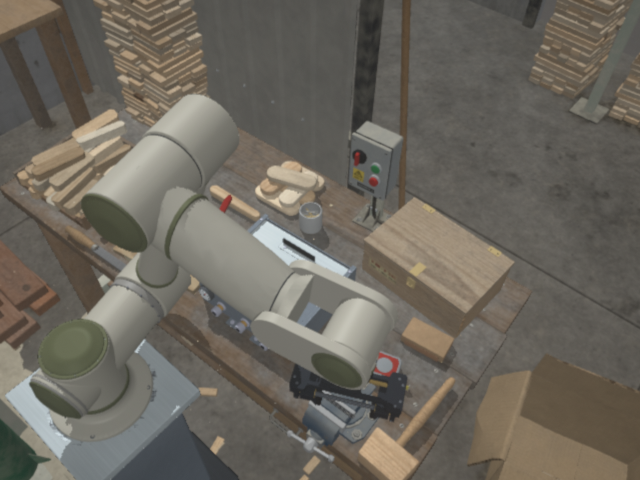

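View pics/side0.png

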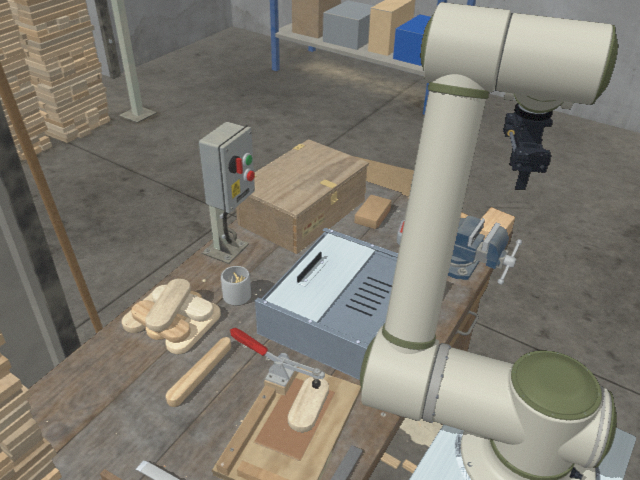

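View pics/wrist0.png

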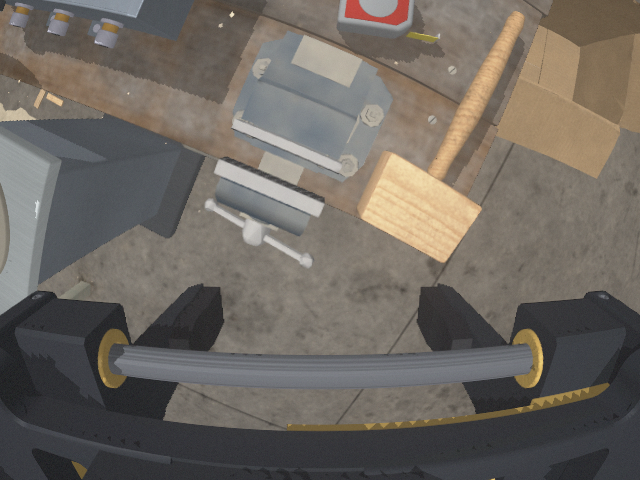

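The side view shows the box clearly: pale cover at about (320,270), black ledge at (310,267), deck with slots at (370,295). There is a toggle clamp with a red handle left of the box (250,340), and the cup is at (236,285).

```bash
cat > h.py <<'E'
import numpy as np,cv2
from scipy.spatial.transform import Rotation as R
def Rq(q): return R.from_quat([q[1],q[2],q[3],q[0]]).as_matrix()
def cloud(c,d):
    v,u=np.indices(d.shape)
    P=np.stack([(u-c['cx'])/c['fx']*d,(v-c['cy'])/c['fy']*d,d],-1)
    return P@Rq(c['orientation']).T+c['eye']
def proj(c,X):
    p=(np.asarray(X)-c['eye'])@Rq(c['orientation'])
    return p[...,0]/p[...,2]*c['fx']+c['cx'],p[...,1]/p[...,2]*c['fy']+c['cy']
E
python3 - <<'E'
from h import *
c=np.load('pics/side0c.npy',allow_pickle=True).item();d=np.load('pics/side0.npy');im=cv2.imread('pics/side0.png')
W=cloud(c,d)
for p in [(320,250),(340,290),(310,267),(305,275),(325,233),(262,300),(236,270),(367,330),(236,333),(262,350),(372,260),(365,300)]:
    print(p,W[p[1],p[0]].round(4),im[p[1],p[0]])
roi=(d>0)&(W[...,0]>.3)&(W[...,0]<.9)&(W[...,1]>-.4)&(W[...,1]<.25)
h,e=np.histogram(W[...,2][roi],bins=np.arange(.05,.13,.004));print(list(zip(e.round(3),h)))
pale=roi&(im.min(-1)>165)&(abs(W[...,2]-.089)<.008)
n,l,s,_=cv2.connectedComponentsWithStats(pale.astype(np.uint8));k=1+s[1:,4].argmax();m=l==k
print(s[k]); print(cv2.minAreaRect(W[m][:,:2].astype(np.float32)*1000), W[m][:,2].mean())
led=roi&(im.max(-1)<60)&(W[...,2]>.085)&(W[...,2]<.12)&(np.indices(d.shape)[1]<340)&(np.indices(d.shape)[1]>285)&(np.indices(d.shape)[0]<290)
print(led.sum(),cv2.minAreaRect(W[led][:,:2].astype(np.float32)*1000),W[led].mean(0),np.percentile(W[led][:,2],[2,98]))
hi=roi&(W[...,2]>.05)&(W[...,2]<.12)
cv2.imwrite('pics/side_crop.png',cv2.resize(im[180:430,150:450],None,fx=2.6,fy=2.4,interpolation=cv2.INTER_CUBIC))
E
```

```text
(320, 250) [ 0.5562 -0.1757  0.0903] [221 221 207]
(340, 290) [ 0.4488 -0.0914  0.0887] [219 213 202]
(310, 267) [ 0.5364 -0.1078  0.0971] [45 39 40]
(305, 275) [ 0.5341 -0.0859  0.091 ] [102 100  92]
(325, 233) [ 0.5865 -0.2413  0.0843] [151 140 128]
(262, 300) [0.559  0.0301 0.094 ] [147 135 125]
(236, 270) [ 0.6963 -0.0465  0.0522] [124 125 123]
(367, 330) [ 0.3464 -0.0296  0.0838] [156 144 132]
(236, 333) [0.5308 0.1428 0.1119] [ 59  65 178]
(262, 350) [0.4782 0.1325 0.0892] [ 57  61 180]
(372, 260) [ 0.4495 -0.2255  0.0786] [146 135 124]
(365, 300) [-0.0366  0.7236  0.9573] [157 147 132]
[(np.float64(0.05), np.int64(1250)), (np.float64(0.054), np.int64(651)), (np.float64(0.058), np.int64(423)), (np.float64(0.062), np.int64(434)), (np.float64(0.066), np.int64(411)), (np.float64(0.07), np.int64(528)), (np.float64(0.074), np.int64(659)), (np.float64(0.078), np.int64(2547)), (np.float64(0.082), np.int64(2928)), (np.float64(0.086), np.int64(3647)), (np.float64(0.09), np.int64(1232)), (np.float64(0.094), np.int64(837)), (np.float64(0.098), np.int64(303)), (np.float64(0.102), np.int64(283)), (np.float64(0.106), np.int64(212)), (np.float64(0.11), np.int64(143)), (np.float64(0.114), np.int64(207)), (np.float64(0.118), np.int64(1460)), (np.float64(0.122), np.int64(1442))]
[ 264  233  111   90 4249]
((508.49322509765625, -110.19648742675781), (124.19710540771484, 281.51593017578125), 4.416425704956055) 0.08788679120384445
122 ((536.1942749023438, -103.46632385253906), (6.37938928604126, 98.38346862792969), 5.173788070678711) [ 0.53581223 -0.10332794  0.10068924] [0.09388947 0.10721245]
```

View pics/side_crop.png

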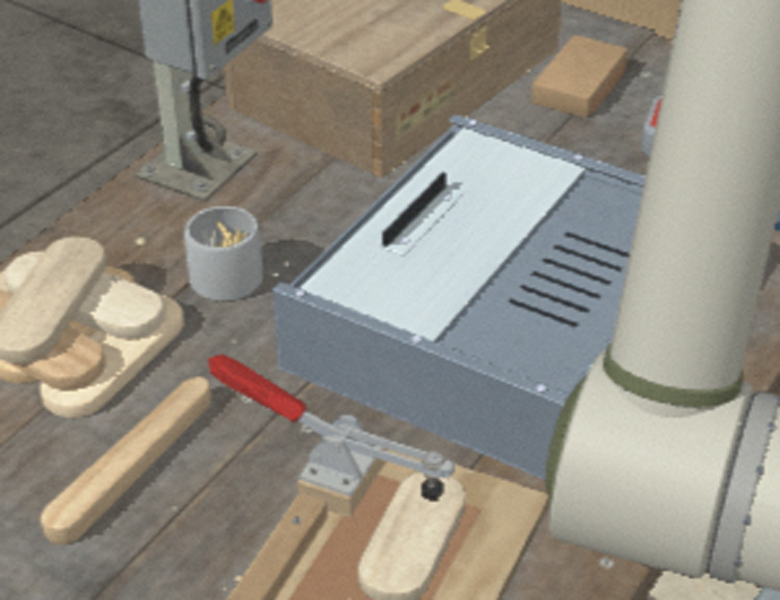

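```bash
python3 - <<'E'
from h import *
c=np.load('pics/side0c.npy',allow_pickle=True).item();d=np.load('pics/side0.npy')
W=cloud(c,d)
for n,p in dict(chest_c=(295,235),chest_l=(245,205),chest_r=(366,162),boxpost=(232,180),cup=(236,270),lip_bl=(259,302),lip_br=(327,231),redclamp=(236,333)).items(): print(n,W[p[1],p[0]].round(3))
# ledge top strip fit
im=cv2.imread('pics/side0.png')
a=np.deg2rad(4.8);ex=np.array([np.cos(a),np.sin(a)]);ey=np.array([-ex[1],ex[0]])
# box lips: high points along sides
for th in (4.4,4.8,5.2):
    a=np.deg2rad(th);ex=np.array([np.cos(a),np.sin(a)]);ey=np.array([-ex[1],ex[0]])
    pale=(d>0)&(im.min(-1)>165)&(abs(W[...,2]-.089)<.008)&(W[...,0]>.4)&(W[...,0]<.6)&(W[...,1]<.06)&(W[...,1]>-.3)
    q=W[pale][:,:2]; u=q@ex; v=q@ey
    # back edge per v bins
    b=[(round(v0,2),round(float(np.percentile(u[(v>v0)&(v<v0+.02)],99)),4),round(float(np.percentile(u[(v>v0)&(v<v0+.02)],1)),4)) for v0 in np.arange(-.27,-.02,.03)]
    print(th,b, np.percentile(v,[.5,99.5]).round(4))
E
```

```text
chest_c [ 0.658 -0.219  0.061]
chest_l [ 0.82  -0.23   0.077]
chest_r [ 0.642 -0.517  0.123]
boxpost [ 0.747 -0.113  0.238]
cup [ 0.696 -0.046  0.052]
lip_bl [0.559 0.039 0.096]
lip_br [ 0.578 -0.236  0.097]
redclamp [0.531 0.143 0.112]
4.4 [(np.float64(-0.27), 0.5574, 0.4381), (np.float64(-0.24), 0.5572, 0.44), (np.float64(-0.21), 0.558, 0.4381), (np.float64(-0.18), 0.5577, 0.4386), (np.float64(-0.15), 0.5582, 0.4393), (np.float64(-0.12), 0.557, 0.4388), (np.float64(-0.09), 0.558, 0.4388), (np.float64(-0.06), 0.5557, 0.4392), (np.float64(-0.03), 0.5564, 0.4398)] [-0.2852 -0.0221]
4.8 [(np.float64(-0.27), 0.5552, 0.4363), (np.float64(-0.24), 0.5556, 0.4368), (np.float64(-0.21), 0.5566, 0.4367), (np.float64(-0.18), 0.5565, 0.4375), (np.float64(-0.15), 0.5569, 0.437), (np.float64(-0.12), 0.5564, 0.4378), (np.float64(-0.09), 0.5573, 0.4382), (np.float64(-0.06), 0.5566, 0.4391), (np.float64(-0.03), 0.556, 0.4399)] [-0.2887 -0.0256]
5.2 [(np.float64(-0.27), 0.5537, 0.4344), (np.float64(-0.24), 0.5545, 0.4353), (np.float64(-0.21), 0.5551, 0.4354), (np.float64(-0.18), 0.5552, 0.4361), (np.float64(-0.15), 0.5559, 0.4358), (np.float64(-0.12), 0.5548, 0.4377), (np.float64(-0.09), 0.556, 0.4377), (np.float64(-0.06), 0.557, 0.4387), (np.float64(-0.03), 0.5547, 0.4416)] [-0.2921 -0.029 ]
```

Call:
jog_arm(
  rows=[
    {"grip":1,"delta_pos":[0,-0.3,0],"turn":0.0208},
    {"grip":1,"delta_pos":[0,-0.3,0],"turn":0.0208},
    {"grip":1,"delta_pos":[0,-0.3,0],"turn":0.0208},
    {"grip":1,"delta_pos":[0,0,0],"turn":0},
  ],
  squeeze=10,
)

```text
clock: 0.55
tool_pos: [0.3785, -0.445, 0.2371]
tool_rot: [-0.001, 0.727, -0.686, -0.001]
wrist_force: [-0.5, -0.1, 0.1]
grip_width: 0.0583
```

```bash
cat > st.py <<'E'
from h import *
from cell import monitor
th=np.deg2rad(4.5);ex=np.array([np.cos(th),np.sin(th)]);ey=np.array([-ex[1],ex[0]])
def st():
    s=monitor.read_state(); M=Rq(s['tool_rot']); p=s['tool_pos']
    print('t',round(s['clock'],2),'tcp',p.round(4),'u,v',(p[:2]@ex).round(4),(p[:2]@ey).round(4),'yaw',np.rad2deg(np.arctan2(M[1,0],M[0,0])).round(2),'F',s['wrist_force'].round(1),'g',round(s['grip_width'],4),'q',s['qpos'].round(2))
    return s
def go(u,v,z,yaw=-85.5):
    s=st();M=Rq(s['tool_rot']);t=np.r_[u*ex+v*ey,z]
    y=np.rad2deg(np.arctan2(M[1,0],M[0,0]))
    D=M.T@(t-s['tool_pos']);print('delta norm',(D/.15).round(3),'turn norm',-((yaw-y+180)%360-180)/360)
E
python3 -c "
from st import *
go(.547,-.149,.2)"
```

```text
t 0.55 tcp [ 0.3785 -0.445   0.2371] u,v 0.3424 -0.4733 yaw -86.69 F [-0.5 -0.1  0.1] g 0.0583 q [-1.07  0.44  1.2   0.    1.5   0.44]
delta norm [-2.189 -1.319  0.252] turn norm -0.0033149537528980016
```

Call:
jog_arm(
  rows=[
    {"grip":1,"delta_pos":[-0.27,-0.16,0.02],"turn":-0.0033},
    {"grip":1,"delta_pos":[-0.27,-0.16,0.02],"turn":0},
    {"grip":1,"delta_pos":[-0.27,-0.16,0.02],"turn":0},
    {"grip":1,"delta_pos":[-0.27,-0.16,0.02],"turn":0},
    {"grip":1,"delta_pos":[-0.27,-0.16,0.02],"turn":0},
    {"grip":1,"delta_pos":[-0.27,-0.16,0.02],"turn":0},
    {"grip":1,"delta_pos":[-0.27,-0.16,0.02],"turn":0},
    {"grip":1,"delta_pos":[0,0,0],"turn":0},
  ],
)

```text
clock: 1.35
tool_pos: [0.5248, -0.1414, 0.2131]
tool_rot: [0.0, 0.736, -0.677, -0.004]
wrist_force: [-1.4, -0.7, 0.5]
grip_width: 0.0003
```

```bash
python3 -c "
from st import *
go(.548,-.149,.15)"
```

```text
t 1.35 tcp [ 0.5248 -0.1414  0.2131] u,v 0.5121 -0.1822 yaw -85.15 F [-1.4 -0.7  0.5] g 0.0003 q [-0.48  0.39  1.36  0.    1.4   1.  ]
delta norm [-0.217 -0.243  0.421] turn norm 0.0009601044131424412
```

Call:
jog_arm(
  rows=[
    {"grip":1,"delta_pos":[-0.11,-0.12,0.2],"turn":0.001},
    {"grip":1,"delta_pos":[-0.11,-0.12,0.2],"turn":0},
    {"grip":1,"delta_pos":[0,0,0],"turn":0},
  ],
)

```text
clock: 1.65
tool_pos: [0.5581, -0.1056, 0.1519]
tool_rot: [0.001, 0.735, -0.678, -0.002]
wrist_force: [-0.9, 0.2, -0.5]
grip_width: 0.0003
```

```bash
python3 -c "
from st import *
go(.548,-.149,.098)
from cell import snapshot,get_calibration
c=get_calibration('side');p,d=snapshot('side');cv2.imwrite('pics/side1.png',cv2.resize(p[180:380,200:440,::-1],None,fx=3,fy=3))
p,d=snapshot('wrist');cv2.imwrite('pics/wrist1.png',p[:,:,::-1])
"
```

```text
t 1.65 tcp [ 0.5581 -0.1056  0.1519] u,v 0.5481 -0.1491 yaw -85.32 F [-0.9  0.2 -0.5] g 0.0003 q [-0.4   0.49  1.38  0.    1.28  1.09]
delta norm [ 0.001 -0.001  0.359] turn norm 0.0005058895267115165
```

View pics/side1.png

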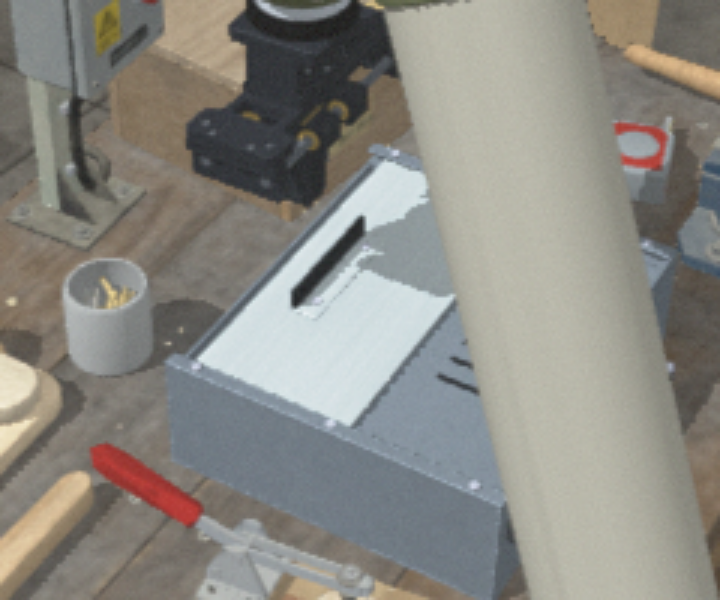

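View pics/wrist1.png

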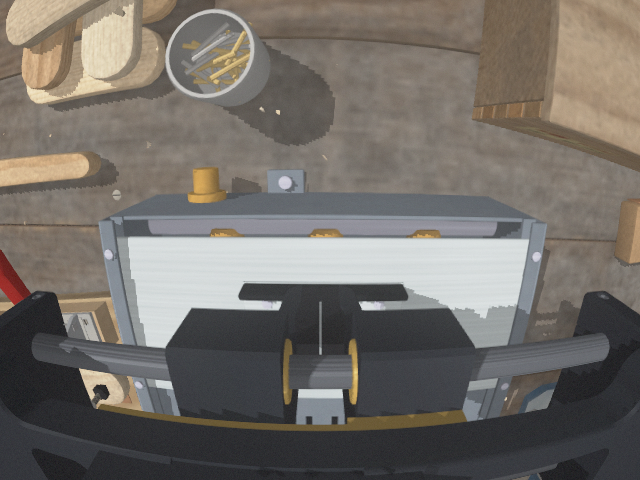

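```bash
cat >> h.py <<'E'
def wray(c,u,v):
    x=(u-c['cx'])/c['fx'];y=(v-c['cy'])/c['fy'];r=np.hypot(x,y)+1e-9
    return np.stack([x/r*np.tan(r),y/r*np.tan(r),np.ones_like(x)],-1)
def wcloud(c,d):
    v,u=np.indices(d.shape).astype(float)
    return (wray(c,u,v)*d[...,None])@Rq(c['orientation']).T+c['eye']
E
python3 -c "
from st import *
from cell import snapshot,get_calibration
c=get_calibration('wrist');p,d=snapshot('wrist');W=wcloud(c,d)
for a in [(260,280),(260,286),(260,290),(260,296),(380,286),(380,290),(240,286),(242,292),(404,290),(260,303),(260,240),(380,240),(130,300),(520,300),(225,235),(325,235),(428,235),(300,210)]:
    w=W[a[1],a[0]];print(a,w.round(4),'uv',(w[:2]@ex).round(4),(w[:2]@ey).round(4),p[a[1],a[0]])
"
```

```text
(260, 280) [ 0.5404 -0.0721  0.0889] uv 0.5331 -0.1143 [214 219 219]
(260, 286) [ 0.5391 -0.073   0.0949] uv 0.5317 -0.1151 [60 61 61]
(260, 290) [ 0.5397 -0.0741  0.1022] uv 0.5323 -0.1162 [57 58 60]
(260, 296) [ 0.5384 -0.0749  0.1075] uv 0.5308 -0.1169 [62 62 65]
(380, 286) [ 0.5451 -0.1459  0.0956] uv 0.532 -0.1882 [58 60 61]
(380, 290) [ 0.5448 -0.1451  0.101 ] uv 0.5317 -0.1874 [60 59 62]
(240, 286) [ 0.5352 -0.0593  0.089 ] uv 0.5288 -0.1011 [196 202 203]
(242, 292) [ 0.5387 -0.0638  0.1051] uv 0.5321 -0.1058 [63 64 65]
(404, 290) [ 0.5405 -0.1633  0.089 ] uv 0.526 -0.2052 [123 126 126]
(260, 303) [ 0.5255 -0.0727  0.0911] uv 0.5182 -0.1137 [212 216 218]
(260, 240) [ 0.5667 -0.0715  0.0895] uv 0.5593 -0.1157 [213 218 218]
(380, 240) [ 0.5721 -0.1434  0.0887] uv 0.5591 -0.1878 [217 222 222]
(130, 300) [0.5151 0.0216 0.0885] uv 0.5152 -0.0189 [152 158 159]
(520, 300) [ 0.5398 -0.2464  0.0965] uv 0.5188 -0.2879 [136 144 152]
(225, 235) [ 0.554  -0.0383  0.043 ] uv 0.5493 -0.0816 [206 163  97]
(325, 235) [ 0.5594 -0.1118  0.0417] uv 0.5489 -0.1554 [209 167  98]
(428, 235) [ 0.5658 -0.1883  0.0428] uv 0.5493 -0.2321 [196 155  92]
(300, 210) [ 0.5827 -0.0936  0.0708] uv 0.5736 -0.139 [101 108 113]
```

Call:
jog_arm(
  rows=[
    {"grip":1,"delta_pos":[0,0,0.18],"turn":0},
    {"grip":1,"delta_pos":[0,0,0.18],"turn":0},
    {"grip":1,"delta_pos":[0,0,0],"turn":0},
  ],
)

```text
clock: 2.1
tool_pos: [0.5592, -0.1127, 0.106]
tool_rot: [-0.002, 0.733, -0.68, 0.005]
wrist_force: [-0.6, 0.1, 0.0]
grip_width: 0.0008
```

Call:
jog_arm(
  rows=[
    {"grip":1,"delta_pos":[0,0.06,0],"turn":0},
    {"grip":1,"delta_pos":[0,0.12,0],"turn":0},
    {"grip":1,"delta_pos":[0,0.12,0],"turn":0},
    {"grip":1,"delta_pos":[0,0.12,0],"turn":0},
    {"grip":1,"delta_pos":[0,0,0],"turn":0},
  ],
)

```text
clock: 2.6
tool_pos: [0.4941, -0.1217, 0.114]
tool_rot: [-0.003, 0.733, -0.681, 0.012]
wrist_force: [-0.5, 0.9, 0.1]
grip_width: 0.0006
```

```bash
python3 -c "
from st import *
go(.430,-.149,.097)"
```

```text
t 2.6 tcp [ 0.4941 -0.1217  0.114 ] u,v 0.483 -0.1601 yaw -85.8 F [-0.5  0.9  0.1] g 0.0006 q [-0.47  0.43  1.62 -0.    1.07  1.02]
delta norm [-0.074  0.356  0.105] turn norm -0.0008280710410855837
```

```bash
python3 -c "
from st import *
from cell import snapshot,get_calibration
st()
c=get_calibration('wrist');p,d=snapshot('wrist');W=wcloud(c,d);np.save('pics/W.npy',W)
cv2.imwrite('pics/wrist2.png',p[:,:,::-1]);print(c['orientation'])
"
```

```text
t 2.6 tcp [ 0.4941 -0.1217  0.114 ] u,v 0.483 -0.1601 yaw -85.8 F [-0.5  0.9  0.1] g 0.0006 q [-0.47  0.43  1.62 -0.    1.07  1.02]
[ 0.10300112  0.72499354 -0.67547251 -0.08667195]
```

View pics/wrist2.png

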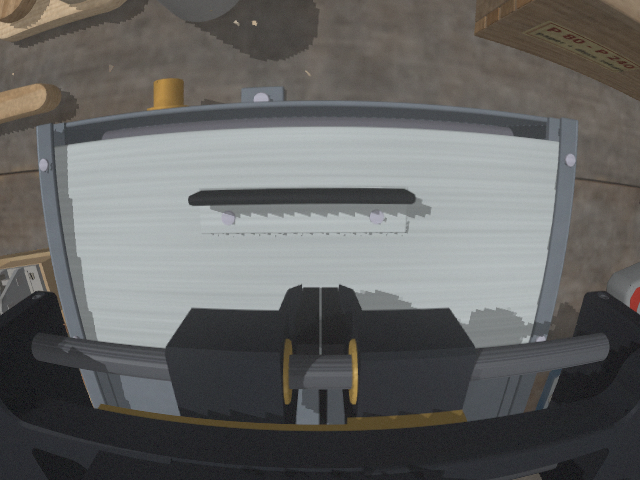

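The fingertips passed over the ledge because the descent stopped short. I'll go back behind it and check the height this time.

Call:
jog_arm(
  rows=[
    {"grip":1,"delta_pos":[0,0,-0.13],"turn":0},
    {"grip":1,"delta_pos":[-0.02,-0.15,0],"turn":0},
    {"grip":1,"delta_pos":[-0.02,-0.15,0],"turn":0},
    {"grip":1,"delta_pos":[-0.02,-0.15,0],"turn":0},
    {"grip":1,"delta_pos":[0,0,0],"turn":0},
  ],
)

```text
clock: 3.15
tool_pos: [0.5673, -0.1094, 0.1425]
tool_rot: [-0.005, 0.732, -0.681, 0.018]
wrist_force: [0.7, -0.5, 0.4]
grip_width: 0.0004
```

```bash
python3 -c "
from st import *
go(.548,-.149,.097)"
```

```text
t 3.15 tcp [ 0.5673 -0.1094  0.1425] u,v 0.557 -0.1536 yaw -85.92 F [ 0.7 -0.5  0.4] g 0.0004 q [-0.39  0.5   1.4  -0.    1.21  1.11]
delta norm [-0.036  0.07   0.3  ] turn norm -0.0011622533914747793
```

Call:
jog_arm(
  rows=[
    {"grip":1,"delta_pos":[-0.018,0.035,0.1],"turn":0},
    {"grip":1,"delta_pos":[-0.018,0.035,0.1],"turn":0},
    {"grip":1,"delta_pos":[0,0,0.1],"turn":0},
  ],
)

```text
clock: 3.45
tool_pos: [0.5592, -0.1064, 0.0996]
tool_rot: [-0.007, 0.732, -0.681, 0.021]
wrist_force: [0.2, 0.6, -0.5]
grip_width: 0.0005
```

```bash
python3 -c "
from st import *
go(.548,-.149,.097)"
```

```text
t 3.45 tcp [ 0.5592 -0.1064  0.0996] u,v 0.5492 -0.1499 yaw -85.86 F [ 0.2  0.6 -0.5] g 0.0005 q [-0.39  0.53  1.48 -0.    1.08  1.1 ]
delta norm [-0.007  0.008  0.017] turn norm -0.0010055094667022343
```

Call:
jog_arm(
  rows=[
    {"grip":1,"delta_pos":[0,0.04,0.03],"turn":0},
    {"grip":1,"delta_pos":[0,0.08,0.01],"turn":0},
  ],
)

```text
clock: 3.65
tool_pos: [0.5417, -0.1082, 0.0929]
tool_rot: [-0.007, 0.732, -0.681, 0.022]
wrist_force: [4.8, 1.1, 3.3]
grip_width: 0.0007
```

```bash
python3 -c "
from st import *
go(.43,-.149,.096)"
```

```text
t 3.65 tcp [ 0.5417 -0.1082  0.0929] u,v 0.5316 -0.1504 yaw -85.85 F [4.8 1.1 3.3] g 0.0007 q [-0.41  0.52  1.54 -0.    1.04  1.09]
delta norm [-0.005  0.676 -0.048] turn norm -0.0009686027666778803
```

Call:
jog_arm(
  rows=[
    {"grip":1,"delta_pos":[0,0.1,-0.02],"turn":0},
    {"grip":1,"delta_pos":[0,0.1,0],"turn":0},
    {"grip":1,"delta_pos":[0,0.1,0],"turn":0},
  ],
)

```text
clock: 3.95
tool_pos: [0.4971, -0.1121, 0.0964]
tool_rot: [-0.01, 0.732, -0.681, 0.026]
wrist_force: [4.5, 1.0, -3.3]
grip_width: 0.0009
```

```bash
python3 -c "
from st import *
go(.43,-.149,.096)"
```

```text
t 3.95 tcp [ 0.4971 -0.1121  0.0964] u,v 0.4868 -0.1507 yaw -85.88 F [ 4.5  1.  -3.3] g 0.0009 q [-0.46  0.45  1.66  0.    0.98  1.04]
delta norm [-0.009  0.378 -0.016] turn norm -0.0010585128055296878
```

Pushing steadily at about 4.5 N. I'll continue.

Call:
jog_arm(
  rows=[
    {"grip":1,"delta_pos":[0,0.1,0.005],"turn":0},
    {"grip":1,"delta_pos":[0,0.1,0.005],"turn":0},
    {"grip":1,"delta_pos":[0,0.08,0.005],"turn":0},
  ],
)

```text
clock: 4.25
tool_pos: [0.4558, -0.1159, 0.0959]
tool_rot: [-0.013, 0.731, -0.681, 0.031]
wrist_force: [3.5, 3.4, 2.2]
grip_width: 0.0001
```

```bash
python3 -c "
from st import *
go(.42,-.149,.096)"
```

```text
t 4.25 tcp [ 0.4558 -0.1159  0.0959] u,v 0.4453 -0.1513 yaw -85.96 F [3.5 3.4 2.2] g 0.0001 q [-0.51  0.39  1.77  0.01  0.91  0.99]
delta norm [-0.014  0.169 -0.011] turn norm -0.0012654884138198793
```

Call:
jog_arm(
  rows=[
    {"grip":1,"delta_pos":[0,0.06,0.002],"turn":0},
    {"grip":1,"delta_pos":[0,0.05,0.002],"turn":0},
    {"grip":1,"delta_pos":[0,0.04,0.002],"turn":0},
  ],
)

```text
clock: 4.55
tool_pos: [0.4467, -0.1174, 0.0972]
tool_rot: [-0.027, 0.727, -0.684, 0.047]
wrist_force: [42.3, 17.3, -26.9]
grip_width: 0.0005
```

```bash
python3 -c "
from st import *
go(.42,-.149,.096)"
```

```text
t 4.55 tcp [ 0.4467 -0.1174  0.0972] u,v 0.4361 -0.152 yaw -86.57 F [ 42.3  17.3 -26.9] g 0.0005 q [-0.53  0.36  1.82  0.04  0.85  0.95]
delta norm [-0.019  0.108 -0.004] turn norm -0.0029774619466729113
```

The end stop has been reached, with force rising to about 50 N. I'll back off, lift and look.

Call:
jog_arm(
  rows=[
    {"grip":1,"delta_pos":[0,-0.06,0],"turn":0},
    {"grip":1,"delta_pos":[0,0,-0.2],"turn":0},
    {"grip":1,"delta_pos":[0,0,-0.3],"turn":0},
    {"grip":1,"delta_pos":[0,0,-0.3],"turn":0},
    {"grip":1,"delta_pos":[0,0,0],"turn":0},
  ],
)

```text
clock: 5.05
tool_pos: [0.4419, -0.114, 0.2226]
tool_rot: [-0.027, 0.728, -0.684, 0.047]
wrist_force: [-0.2, -0.6, -0.0]
grip_width: 0.0004
```

```bash
python3 -c "
from st import *
from cell import snapshot,get_calibration
st()
for n in ['wrist','side']:
    c=get_calibration(n);p,d=snapshot(n);np.save(f'pics/{n}3W.npy',wcloud(c,d) if n=='wrist' else cloud(c,d))
    cv2.imwrite(f'pics/{n}3.png',p[:,:,::-1] if n=='wrist' else cv2.resize(p[180:380,200:440,::-1],None,fx=3,fy=3))
"
```

```text
t 5.05 tcp [ 0.4419 -0.114   0.2226] u,v 0.4316 -0.1483 yaw -86.55 F [-0.2 -0.6 -0. ] g 0.0004 q [-0.53  0.18  1.64  0.03  1.22  0.97]
```

View pics/wrist3.png

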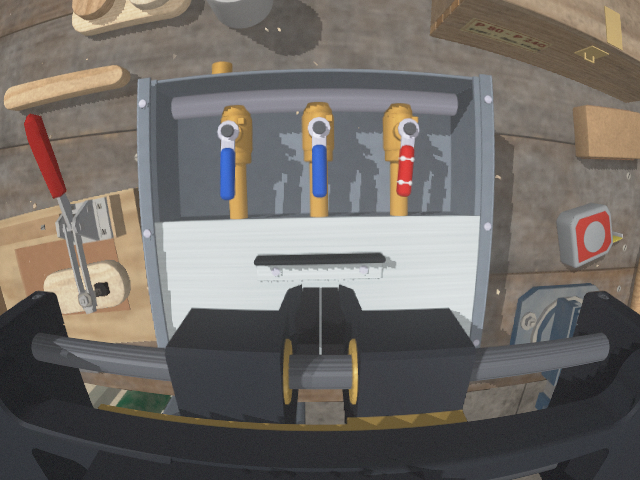

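View pics/side3.png

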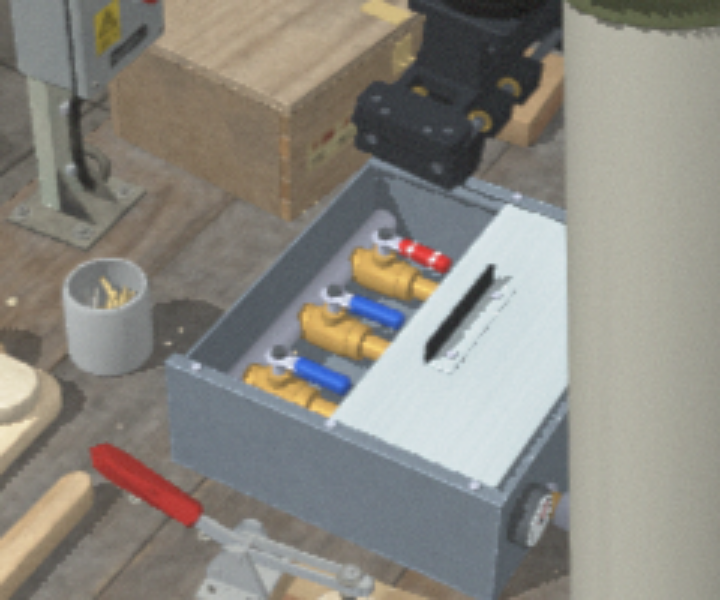

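The cover is open. In the wrist view the red banded handle is the right-hand one at (405,170), and the blue ones are at (228,172) and (319,170). Now I'll measure them.

```bash
python3 -c "
from st import *
W=np.load('pics/wrist3W.npy')
im=cv2.imread('pics/wrist3.png')
for a in [(405,150),(405,160),(405,172),(404,185),(403,193),(398,170),(411,170),(410,128),(319,127),(228,130),(228,172),(319,170),(228,196),(319,194),(300,217),(450,217),(320,260),(316,88),(487,150),(143,160),(478,215),(170,140)]:
    w=W[a[1],a[0]];print(a,w.round(4),'uv',(w[:2]@ex).round(4),(w[:2]@ey).round(4),im[a[1],a[0]])
hsv=cv2.cvtColor(im,cv2.COLOR_BGR2HSV)
u=W[...,:2]@ex;v=W[...,:2]@ey
for nm,m in dict(red=((hsv[...,0]<8)|(hsv[...,0]>172))&(hsv[...,1]>140),blue=(abs(hsv[...,0]-112)<12)&(hsv[...,1]>140)).items():
    m=m&(W[...,2]>.055)&(W[...,2]<.08)&(u>.4)
    for k in ([v<-.19] if nm=='red' else [v>-.12,(v<-.12)&(v>-.2)]):
        q=m&k;P=np.c_[u[q],v[q]]*1000
        print(nm,q.sum(),cv2.minAreaRect(P.astype(np.float32)),np.median(W[q][:,2]))
"
```

```text
(405, 150) [ 0.5236 -0.1859  0.0696] uv 0.5074 -0.2264 [ 64  68 221]
(405, 160) [ 0.515  -0.1859  0.0717] uv 0.4989 -0.2257 [103 104 223]
(405, 172) [ 0.505  -0.1866  0.0718] uv 0.4888 -0.2257 [ 69  72 223]
(404, 185) [ 0.4941 -0.1865  0.0722] uv 0.4779 -0.2247 [ 68  69 221]
(403, 193) [ 0.4873 -0.1864  0.0713] uv 0.4712 -0.224 [ 63  68 201]
(398, 170) [ 0.5068 -0.1888  0.0378] uv 0.4904 -0.228 [ 66  94 183]
(411, 170) [ 0.5072 -0.1919  0.071 ] uv 0.4905 -0.2311 [ 57  60 175]
(410, 128) [ 0.5425 -0.1886  0.0714] uv 0.526 -0.2306 [109 108 105]
(319, 127) [ 0.5365 -0.1129  0.0731] uv 0.526 -0.1547 [110 107 105]
(228, 130) [ 0.5312 -0.0388  0.0732] uv 0.5265 -0.0803 [110 106 102]
(228, 172) [ 0.4965 -0.0402  0.0715] uv 0.4918 -0.079 [197 101  58]
(319, 170) [ 0.5014 -0.115   0.0717] uv 0.4908 -0.154 [209 110  66]
(228, 196) [ 0.4765 -0.0409  0.071 ] uv 0.4719 -0.0781 [188 101  62]
(319, 194) [ 0.4818 -0.1162  0.0712] uv 0.4712 -0.1537 [186  98  63]
(300, 217) [ 0.4575 -0.1012  0.0359] uv 0.4482 -0.1368 [139 135 130]
(450, 217) [ 0.4716 -0.2241  0.0881] uv 0.4526 -0.2605 [220 221 215]
(320, 260) [ 0.4351 -0.1187  0.1067] uv 0.4244 -0.1524 [70 68 67]
(316, 88) [ 0.5778 -0.1089  0.0344] uv 0.5674 -0.1538 [105  98  99]
(487, 150) [ 0.5297 -0.2494  0.0958] uv 0.5085 -0.2902 [152 143 135]
(143, 160) [0.5052 0.0259 0.0964] uv 0.5057 -0.0139 [152 145 134]
(478, 215) [ 0.4751 -0.2505  0.0872] uv 0.454 -0.287 [153 148 143]
(170, 140) [0.5261 0.0303 0.026 ] uv 0.5269 -0.0111 [86 81 76]
red 560 ((489.86212158203125, -226.1300506591797), (11.827237129211426, 42.66028594970703), 83.16947174072266) 0.0714470180616967
blue 45 ((489.9619140625, -77.498291015625), (11.5775146484375, 39.9312629699707), 88.74601745605469) 0.0696453563532719
blue 34 ((490.4010009765625, -153.84600830078125), (10.542611122131348, 41.941009521484375), 89.5226058959961) 0.07068432429968016
```

```bash
cat >> st.py <<'E'
S=np.array([.526,-.231])
def rel(a,b,z,yaw=-85.5):
    s=monitor.read_state();M=Rq(s['tool_rot']);zz=M[:,2]
    print('tool z in box',np.r_[zz[:2]@ex,zz[:2]@ey].round(3),'rel',((np.array([s['tool_pos'][:2]@ex,s['tool_pos'][:2]@ey])-S)*1000).round(1))
    go(S[0]+a/1000,S[1]+b/1000,z,yaw)
E
python3 -c "
from st import *
rel(-51,-32,.15)
rel(-51,-32,.056)"
```

```text
tool z in box [ 0.097 -0.029] rel [-95.7  83.6]
t 5.15 tcp [ 0.4406 -0.1132  0.2181] u,v 0.4303 -0.1474 yaw -86.55 F [-0.1  0.1 -0.3] g 0.0006 q [-0.53  0.19  1.64  0.03  1.21  0.97]
delta norm [ 0.752 -0.264  0.502] turn norm -0.00292669217222965
tool z in box [ 0.097 -0.029] rel [-95.7  83.6]
t 5.15 tcp [ 0.4406 -0.1132  0.2181] u,v 0.4303 -0.1474 yaw -86.55 F [-0.1  0.1 -0.3] g 0.0006 q [-0.53  0.19  1.64  0.03  1.21  0.97]
delta norm [ 0.735 -0.203  1.126] turn norm -0.00292669217222965
```

Call:
jog_arm(
  rows=[
    {"grip":1,"delta_pos":[0.19,-0.066,0.1],"turn":-0.003},
    {"grip":1,"delta_pos":[0.19,-0.066,0.1],"turn":0},
    {"grip":1,"delta_pos":[0.19,-0.066,0.1],"turn":0},
    {"grip":1,"delta_pos":[0.19,-0.066,0.1],"turn":0},
    {"grip":1,"delta_pos":[0,0,0],"turn":0},
  ],
)

```text
clock: 5.65
tool_pos: [0.4923, -0.2272, 0.1561]
tool_rot: [-0.025, 0.735, -0.677, 0.037]
wrist_force: [-0.3, -0.0, -0.2]
grip_width: 0.0009
```

```bash
python3 -c "
from st import *
rel(-51,-32,.1)"
```

```text
tool z in box [ 0.087 -0.021] rel [-53.1 -34.1]
t 5.65 tcp [ 0.4923 -0.2272  0.1561] u,v 0.4729 -0.2651 yaw -85.34 F [-0.3 -0.  -0.2] g 0.0009 q [-0.67  0.41  1.51  0.05  1.14  0.8 ]
delta norm [-0.022  0.019  0.373] turn norm 0.0004325298593758791
```

Call:
jog_arm(
  rows=[
    {"grip":1,"delta_pos":[-0.01,0.01,0.15],"turn":0},
    {"grip":1,"delta_pos":[-0.01,0.01,0.15],"turn":0},
    {"grip":1,"delta_pos":[0,0,0.05],"turn":0},
  ],
)

```text
clock: 5.95
tool_pos: [0.4914, -0.2239, 0.0989]
tool_rot: [-0.024, 0.734, -0.677, 0.034]
wrist_force: [-0.2, 0.7, -0.1]
grip_width: 0.0004
```

```bash
python3 -c "
from st import *
rel(-51,-32,.056)
from cell import snapshot
p,d=snapshot('wrist');cv2.imwrite('pics/wrist4.png',p[:,:,::-1])"
```

```text
tool z in box [ 0.082 -0.017] rel [-53.7 -30.8]
t 5.95 tcp [ 0.4914 -0.2239  0.0989] u,v 0.4723 -0.2618 yaw -85.4 F [-0.2  0.7 -0.1] g 0.0004 q [-0.67  0.48  1.59  0.05  1.    0.8 ]
delta norm [0.003 0.006 0.286] turn norm 0.0002664920262222697
```

View pics/wrist4.png

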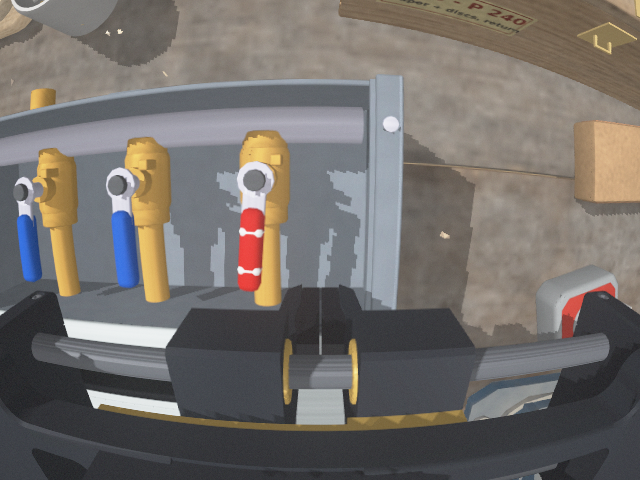

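Fingertips (320,290) hang between the red handle (250,250) and the right lip (365,250). Descending.

Call:
jog_arm(
  rows=[
    {"grip":1,"delta_pos":[0.002,0,0.12],"turn":0},
    {"grip":1,"delta_pos":[0.002,0,0.12],"turn":0},
    {"grip":1,"delta_pos":[0,0,0.07],"turn":0},
  ],
)

```text
clock: 6.3
tool_pos: [0.4957, -0.2245, 0.0531]
tool_rot: [-0.024, 0.735, -0.677, 0.035]
wrist_force: [0.2, -0.5, 0.1]
grip_width: 0.0009
```

```bash
python3 -c "
from st import *
rel(-51,-16,.057)"
```

```text
tool z in box [ 0.083 -0.018] rel [-49.4 -31.7]
t 6.3 tcp [ 0.4957 -0.2245  0.0531] u,v 0.4766 -0.2627 yaw -85.34 F [ 0.2 -0.5  0.1] g 0.0009 q [-0.66  0.55  1.63  0.05  0.89  0.79]
delta norm [-0.104  0.008 -0.029] turn norm 0.00043890921907821696
```

Call:
jog_arm(
  rows=[
    {"grip":1,"delta_pos":[-0.1,0.008,-0.03],"turn":0},
    {"grip":1,"delta_pos":[-0.05,-0.006,0],"turn":0},
    {"grip":1,"delta_pos":[-0.05,-0.006,0],"turn":0},
  ],
)

```text
clock: 6.6
tool_pos: [0.4928, -0.1933, 0.0581]
tool_rot: [-0.023, 0.735, -0.677, 0.035]
wrist_force: [1.7, -5.5, -2.8]
grip_width: 0.0006
```

```bash
python3 -c "
from st import *
rel(-42.5,13,.057)"
```

```text
tool z in box [ 0.082 -0.02 ] rel [-49.9  -0.4]
t 6.6 tcp [ 0.4928 -0.1933  0.0581] u,v 0.4761 -0.2314 yaw -85.36 F [ 1.7 -5.5 -2.8] g 0.0006 q [-0.62  0.53  1.67  0.05  0.88  0.84]
delta norm [-0.089 -0.049  0.009] turn norm 0.000390380392975863
```

The handle is moving with a 5.5 N reaction. I'll follow the arc.

Call:
jog_arm(
  rows=[
    {"grip":1,"delta_pos":[-0.047,-0.022,0.005],"turn":0},
    {"grip":1,"delta_pos":[-0.047,-0.026,0.005],"turn":0},
  ],
)

```text
clock: 6.8
tool_pos: [0.4993, -0.1777, 0.0583]
tool_rot: [-0.023, 0.735, -0.677, 0.037]
wrist_force: [-1.1, -5.4, -0.9]
grip_width: 0.0003
```

```bash
python3 -c "
from st import *
rel(-30.7,24.6,.057)
from cell import snapshot
p,d=snapshot('wrist');cv2.imwrite('pics/wrist5.png',p[:,:,::-1])"
```

```text
tool z in box [ 0.084 -0.022] rel [-42.2  14.7]
t 6.8 tcp [ 0.4993 -0.1777  0.0583] u,v 0.4838 -0.2163 yaw -85.34 F [-1.1 -5.4 -0.9] g 0.0003 q [-0.58  0.52  1.67  0.04  0.87  0.88]
delta norm [-0.066 -0.076  0.014] turn norm 0.0004560796267452834
```

View pics/wrist5.png

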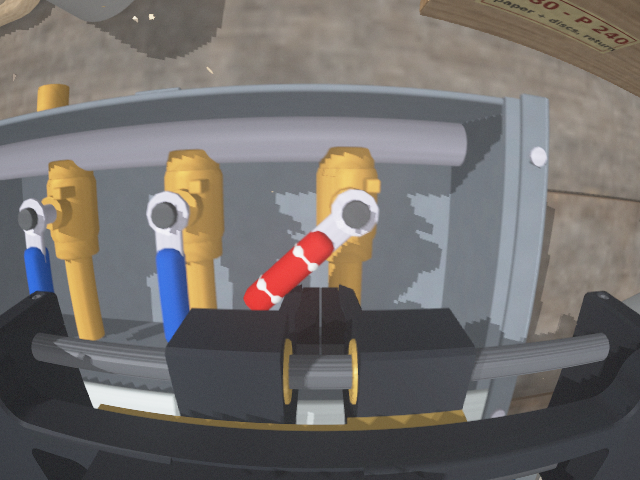

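The handle is at about 50°, with both blue handles straight. I'll continue.

Call:
jog_arm(
  rows=[
    {"grip":1,"delta_pos":[-0.033,-0.038,0.005],"turn":0},
    {"grip":1,"delta_pos":[-0.033,-0.038,0.005],"turn":0},
    {"grip":1,"delta_pos":[-0.02,-0.04,0],"turn":0},
  ],
)

```text
clock: 7.15
tool_pos: [0.5165, -0.1613, 0.0587]
tool_rot: [-0.023, 0.735, -0.676, 0.036]
wrist_force: [-2.9, -3.1, -1.6]
grip_width: 0.0004
```

```bash
python3 -c "
from st import *
rel(-15,30.5,.057)"
```

```text
tool z in box [ 0.083 -0.022] rel [-23.7  29.7]
t 7.15 tcp [ 0.5165 -0.1613  0.0587] u,v 0.5023 -0.2013 yaw -85.26 F [-2.9 -3.1 -1.6] g 0.0004 q [-0.54  0.54  1.63  0.04  0.89  0.93]
delta norm [-0.006 -0.057  0.016] turn norm 0.0006676772571945359
```

Call:
jog_arm(
  rows=[
    {"grip":1,"delta_pos":[-0.006,-0.04,0.005],"turn":0},
    {"grip":1,"delta_pos":[0,-0.03,0.005],"turn":0},
  ],
)

```text
clock: 7.35
tool_pos: [0.5248, -0.1585, 0.0581]
tool_rot: [-0.021, 0.736, -0.676, 0.033]
wrist_force: [-37.0, -12.1, 25.6]
grip_width: 0.0004
```

```bash
python3 -c "
from st import *
rel(-12,30.5,.057)"
```

```text
tool z in box [ 0.075 -0.02 ] rel [-15.2  31.8]
t 7.35 tcp [ 0.5248 -0.1585  0.0581] u,v 0.5108 -0.1992 yaw -85.14 F [-37.  -12.1  25.6] g 0.0004 q [-0.52  0.55  1.61  0.03  0.91  0.94]
delta norm [ 0.008 -0.021  0.009] turn norm 0.0009977855347914992
```

At the stop: the force has risen to 39 N and the position matches 90°. I'll back off, rise and check.

Call:
jog_arm(
  rows=[
    {"grip":1,"delta_pos":[0,0.06,0],"turn":0},
    {"grip":1,"delta_pos":[0,0.02,-0.15],"turn":0},
    {"grip":1,"delta_pos":[0,0.1,-0.3],"turn":0},
    {"grip":1,"delta_pos":[0,0.2,-0.3],"turn":0},
    {"grip":1,"delta_pos":[0,0.2,-0.2],"turn":0},
    {"grip":1,"delta_pos":[0,0,0],"turn":0},
  ],
)

```text
clock: 7.95
tool_pos: [0.4292, -0.1623, 0.1956]
tool_rot: [-0.023, 0.736, -0.675, 0.032]
wrist_force: [1.3, 0.0, 0.5]
grip_width: 0.0006
```

```bash
python3 -c "
from st import *
from cell import snapshot,get_calibration
st()
c=get_calibration('wrist');im,d=snapshot('wrist');W=wcloud(c,d);im=im[:,:,::-1].copy()
cv2.imwrite('pics/wrist6.png',im)
p,_=snapshot('side');cv2.imwrite('pics/side6.png',cv2.resize(p[180:380,200:440,::-1],None,fx=3,fy=3))
hsv=cv2.cvtColor(im,cv2.COLOR_BGR2HSV)
u=W[...,:2]@ex;v=W[...,:2]@ey
for nm,m in dict(red=((hsv[...,0]<8)|(hsv[...,0]>172))&(hsv[...,1]>140),blue=(abs(hsv[...,0]-112)<12)&(hsv[...,1]>140)).items():
    m=m&(W[...,2]>.055)&(W[...,2]<.08)&(u>.4)
    for k in ([v<-.16] if nm=='red' else [v>-.12,(v<-.12)&(v>-.2)]):
        q=m&k;P=np.c_[u[q],v[q]]*1000
        print(nm,q.sum(),cv2.minAreaRect(P.astype(np.float32)))
q=(im.max(-1)<75)&(W[...,2]>.095)&(W[...,2]<.112)&(abs(v+.15)<.06)&(u>.38)&(u<.46);print('ledge',q.sum(),np.percentile(u[q],[2,50,98]))
"
```

```text
t 7.95 tcp [ 0.4292 -0.1623  0.1956] u,v 0.4151 -0.1955 yaw -85.08 F [1.3 0.  0.5] g 0.0006 q [-0.64  0.23  1.66  0.04  1.18  0.83]
red 714 ((566.2543334960938, -266.11212158203125), (27.586427688598633, 203.34219360351562), 29.167892456054688)
blue 61 ((490.7874450683594, -80.74040222167969), (6.497282981872559, 42.525978088378906), 87.01779174804688)
blue 87 ((490.3988342285156, -154.18218994140625), (41.37020492553711, 11.654924392700195), 0.19034749269485474)
ledge 1194 [0.42226049 0.42538266 0.42655411]
```

View pics/wrist6.png

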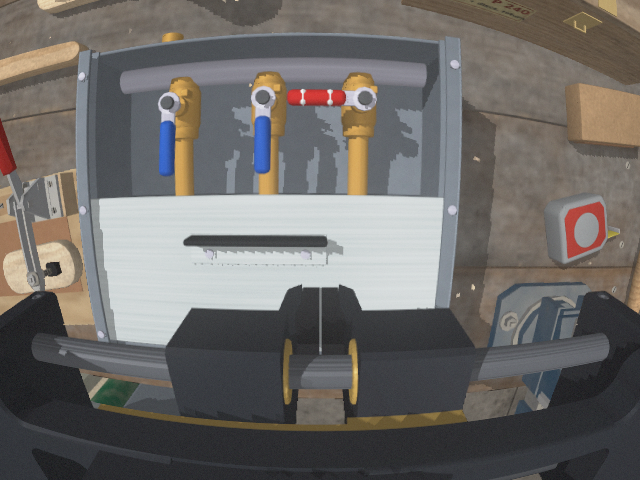

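View pics/side6.png

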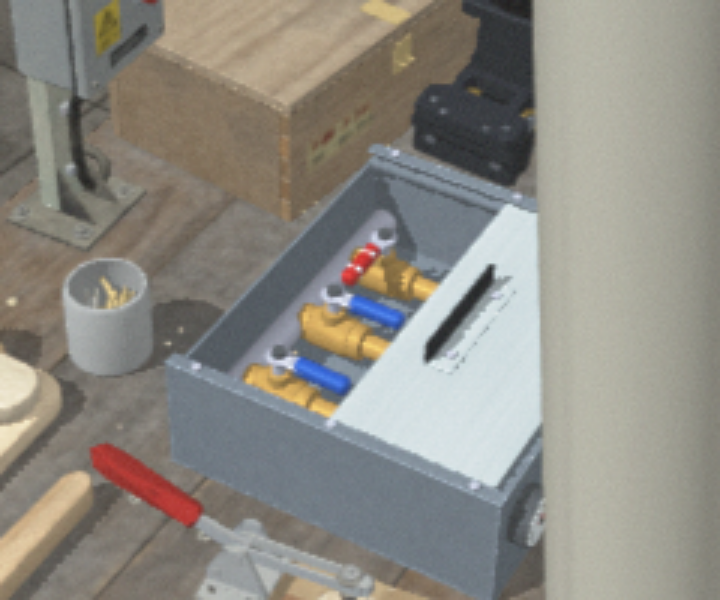

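```bash
python3 -c "
from st import *
from cell import snapshot,get_calibration
c=get_calibration('wrist');im,d=snapshot('wrist');W=wcloud(c,d);im=im[:,:,::-1].copy()
hsv=cv2.cvtColor(im,cv2.COLOR_BGR2HSV);u=W[...,:2]@ex;v=W[...,:2]@ey
m=((hsv[...,0]<8)|(hsv[...,0]>172))&(hsv[...,1]>140)&(W[...,2]>.06)&(W[...,2]<.08)&(u>.45)&(u<.56)&(v>-.24)&(v<-.16)
print(m.sum(),cv2.minAreaRect((np.c_[u[m],v[m]]*1000).astype(np.float32)))
vx,vy,_,_=cv2.fitLine((np.c_[u[m],v[m]]*1000).astype(np.float32),cv2.DIST_HUBER,0,.01,.01).ravel();print(np.rad2deg(np.arctan2(vy,vx)))
st()"
```

```text
745 ((526.22705078125, -194.20127868652344), (42.54545593261719, 11.871081352233887), 89.85999298095703)
89.49827
t 8.1 tcp [ 0.4304 -0.162   0.1918] u,v 0.4164 -0.1953 yaw -85.02 F [ 0.4  0.2 -1.4] g 0.0003 q [-0.64  0.24  1.66  0.04  1.18  0.83]
```

```bash
python3 -c "
from cell import order
print(order.hand_in())"
```

```text
the job is handed in; nothing more can be done
None
```

The air line is cut off: the cover is slid open, the red valve is shut, and I handed the job in at about 8.1 s of the 48 s allowed. I used the shut fingertips only to push.

- **Cover:** I pushed it by the back of its ledge to the end stop. It travelled about 105 mm from where it started, and its back edge now sits where the fully open position should be, within about 2 mm. The wrist force rose to about 53 N at the stop, well under 120 N.
- **Red valve:** I pushed the white-banded handle clockwise until it stopped, where the force reached about 46 N. The last wrist picture measures it at 89.5–90° to the box's x axis, tip toward the box's left.
- **Blue valves:** One measures 0.2° off straight. The other measured about 3° off, from only a few pixels, but looks straight in both pictures. Neither was touched.
- **Surroundings:** The things lying around show no change in the pictures where they can be seen. I compared them by eye only and did not measure them. The gripper was about 0.19 m above the bench at hand-in, touching nothing.

**What went wrong:**
- My first try at the cover passed about 7 mm over the top of the ledge, because the descent stopped short. It showed no contact force, and I repeated it lower.
- The tool also tilted up to about 6° during the moves, which I allowed for in the later ones.

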